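# Seat the cutter block on the setting stand

### The job

Fit the blue cutter block onto the setting stand: lower it square over the rod, gently turn it until the notches underneath find the three drive pins, and let it down until it is fully home on the collar, then let go. Do not force it, jam it or let it drop down the rod, and leave the red block and the other things on the bench as they are.

Things in the scene. Friction and masses are not known exactly. Their poses are not given: they have to be found in the camera images.
- block: blue cutter block, loose, upright, 0.35 to 0.6 kg. Origin: centre of its underside; z up along its 22 mm through bore. Round: 68 mm across from the underside to 38 mm up, then a neck 42 mm across up to its top at 82 mm. Three radial notches, 12 mm wide and 8 mm deep, cut the underside from bore to rim, a third of a turn apart, the first along its own +x
- neck (a point): point on the blue block's axis 65 mm above its underside, on its round neck (42 mm across): the place to grip, from above, in any direction, with the fingertips clear of the shoulder at 38 mm
- stand: fixed stand: green base plate 140 x 140 x 14 mm, origin under its centre; on it a dark round collar 66 mm across, its top 26 mm above the bench, and a vertical steel rod 20 mm thick. Three brass drive pins stand on the collar 26 mm from the rod's axis, a third of a turn apart, each 8 mm thick and 7 mm high. The collar's turn differs every time and is in no reading: see it or feel for it
- seat (a point): centre of the collar's top face, on the rod's axis, 26 mm above the bench: here comes the block's underside when fully home. That needs the notches over the pins to within about 4 degrees (so it repeats every third of a turn); otherwise the block stops on the pins, 7 mm too high. The collar is braked and does not turn under light loads
- rod_top (a point): the tip of the rod, on its axis, 101 mm above the seat; the last 6 mm taper to 13 mm across
- red_block: the red cutter block with a dark neck, same outer size as the blue one but with no notches: leave it alone. Origin: centre of its underside
- spacer: steel spacer ring, 48 mm across, 16 mm high, origin under its centre; leave it alone
- tape: black tape measure, 70 x 68 x 36 mm, origin under its centre; leave it alone
- wrench: open-ended wrench lying flat; leave it alone
- offcut: wooden offcut 150 x 45 x 22 mm; leave it alone
- wedge: dark wooden wedge strip 110 x 30 x 16 mm; leave it alone
- wax: amber jar of wax, 60 mm across, 60 mm high; leave it alone
Mind the look-alikes: they are no part of the job. Leave any green look-alike of the block alone.

How it is judged (in metres and radians):
On the way, in this order (a step that is already met when the one before it is completed fails the run):
1. the blue block is lifted clear of the bench (height (world z) of block above 0.06 m), for 0.1 s.
2. the blue block is threaded on the rod: its underside at least 15 mm below the rod's tip and within 2.5 mm of its axis (horizontal distance between block and seat below 0.0025 m and z of block in the frame of rod_top below -0.015 m), for 0.1 s.
At the end, for the whole second after the job is handed in: the blue block is on the rod, its underside within 2 mm of the collar's top face (notches over the pins), its axis within 2.5 mm and 0.03 rad of upright on the rod, at rest and released; the rest of the bench as it was (horizontal distance between block and seat below 0.0025 m and z of block in the frame of seat between -0.002 and 0.002 m and angle between block's own z axis and vertical below 0.03 rad and linear speed of block below 0.01 m/s and contact force between the fingers and block below 0.1 N); the robot touches nothing.
It fails at once if the blue block pressed, jammed or dropped on the stand with more than 60 N (contact force between block and stand above 60 N).
It fails at once if the blue block dropped down the rod (faster than 0.5 m/s while on it) (horizontal distance between block and seat below 0.0025 m and z of block in the frame of rod_top below -0.01 m and linear speed of block above 0.5 m/s).
It fails at once if a bystander moved more than 20 mm (distance of any of red_block, spacer, tape, wrench, offcut, wedge, wax from where it was at the start of the episode above 0.02 m).
It also fails if it takes over 70 s, if anything falls off the work surface, if the arm or the gripper's body presses on something with over 40 N, if the wrist force passes 120 N, or if a joint passes its speed limit or range.

### The arm

A 6-joint arm with a two-finger parallel gripper is mounted at the origin on the work surface. World frame = base frame: x ahead of the robot, y to its left, z up, the work surface at z = 0. Lengths are in mm, angles in rad, forces in N, time in s.
With the tool pointing down it reaches from about 350 to 775 mm from the base axis. Payload 7.3 kg.
Tool frame: the origin (TCP) lies at the very end of the fingers, on their centre line; the grasp point (between the pads) lies 19 mm behind it; z points along the fingers, y is the line along which they close (so a half turn about z gives the same grasp; the last joint's range is limited). The gripper opens to 92 mm and grips with 3 to 60 N. Pads are 19 mm wide; open, the fingers measure 130 mm over their backs; the gripper's body (75 mm by 190 mm) begins 47 mm behind the grasp point.
Start: joints at [1.042, 0.342, 1.524, -0, 1.275, -0.146], TCP at [196.085, 487.027, 226.741] pointing down, gripper open.
Joint ranges: [-2.53, 2.53], [-0.77, 2.02], [0.04, 2.7], [-1, 4.14], [0.28, 2.66], [-3.11, 3.11]. Speed limits (rad/s): [2.57, 2.57, 3.14, 3.14, 3.14, 3.14].

### API

Orientations are given as [roll, pitch, yaw] about the fixed x, y, z axes, in that order (R = Rz(yaw) Ry(pitch) Rx(roll)).
In Python, from plant import bot gives the robot as it stands.
- The arm moves only by the tool jog_arm, never from a script. Its argument "targets" is a list of rows, each an object with "xyz": the shift along the tool's x, y, z as a fraction of full scale, a list of three; "spin": the turn about the tool's z as a fraction of full scale. In form: [{"xyz": [x, y, z], "spin": spin}, ...]. A call has exactly 10 rows; each row shifts and turns the commanded pose from where the row before left it, along the tool's axes as they then stand; what a row does not reach is not made up. Full scale, the value 1, is 80 mm for a shift and 0.1 rad for a turn. A row lasts 1/8 s, in which the tool goes at most 62.5 mm and 10.7 degrees, less where a joint would pass 70% of its speed; a pose out of reach is approached as far as the arm can. A call with a number of a shift or a turn outside -1 to 1 is refused whole. A call with a gripper value outside its range is refused whole. "gripper" is the opening in per cent of the stroke, from 0 (shut) to 100 (fully open), set as the call begins (left out, the last holds). The fingers move at their own pace and stop on an object; the grip force is fixed at half the most. Time passes only in rows, so rows that do not move let the fingers close, or fill a call up. It gives the time, the measured TCP pose, the force, the opening and the grip force at its end, in the units of the state.
- bot.get_obs(): the state, without advancing time (a new reading comes with each control period).
- bot.capture(name): name is "scene" or "top"; returns the picture (400x640x3 uint8, blue, green, red); there is no depth.
- bot.get_calibration(name): a dict with "vfov" (degrees; the focal length in pixels is half the picture's height over the tangent of half this angle, whatever the lens; pixels are square), "cx", "cy" (the principal point, pixels), "eye" and "rotation" of the camera in the world. Camera axes: x right, y down, z forward; pixel columns grow to the right and rows downward; lengths in mm; the calibration is good to about 2 mm. A picture is of the moment at which its call begins. get_calibration takes no time and is no camera call.
- bot.close_job(): hands the job in; it is judged then, once.
The state is a dict: "time": time; "joint_positions": joint angles; "dq": joint speeds; "tau": joint torques, N m; "tool_pos": TCP position; "tcp_rot": TCP orientation; "contact_force": force on the tool from outside, world axes, zero at the start; "moment": the same for the moment, N m; "grip_width": finger opening in mm; "finger_force": force on a finger pad.
Only numpy, scipy, OpenCV 4.12 (cv2) and the standard library are available. Lean on these libraries where they do the work, as an engineer would, in place of code of your own. Each camera call takes 0.05 s, during which the arm holds its last target. There are 200 camera calls.

## Working session

There is one attempt and no reset: what is moved stays moved. The work goes in short steps, Python scripts to look and compute and a tool call to move; the robot and the scene stay as the last step left them, time stands still between calls to the robot, and variables do not carry over. Pictures are saved under pics/ and viewed, at most 10 in all, crops included, and the job is handed in when it is done.

Besides the shell and the picture viewer there is one more tool, called after "Call:" as name(argument=value, ...), one argument or row to a line, values as JSON. jog_arm: Moves the arm, as the interface text tells. Shift numbers are shares of 80 mm and turn numbers shares of 0.1 rad, none past 1 either way. Its arguments: {"type":"object","properties":{"targets":{"type":"array","items":{"type":"object","properties":{"xyz":{"type":"array","items":{"type":"number"}},"spin":{"type":"number"}}}},"gripper":{"type":"number"}},"required":["targets"]}

```bash
mkdir -p pics; ls
python3 - <<'E'
from plant import bot
import cv2
for n in("scene","top"):
    cv2.imwrite(f"pics/{n}0.png",bot.capture(n)); print(n,bot.get_calibration(n))
print(bot.get_obs())
E
```

```text
pics
scene {'vfov': 48.4394695441106, 'cx': 321.8419006618521, 'cy': 197.59412537321043, 'eye': array([1380.69872909,  324.19066033,  856.85404546]), 'rotation': array([-2.26634375, -0.00444706,  1.98184391])}
top {'vfov': 52.147126926980256, 'cx': 321.1899586820046, 'cy': 202.9092687940395, 'eye': array([ 479.54673242,  -37.92506339, 1368.47937504]), 'rotation': array([-3.06163364,  0.02123125, -1.55095599])}
{'time': 0.1, 'joint_positions': array([ 1.04200925e+00,  3.42656715e-01,  1.52492383e+00, -2.89437529e-05,
        1.27540401e+00, -1.46016059e-01]), 'dq': array([-0.0008787 , -0.0016893 , -0.00168182,  0.00011916, -0.000786  ,
       -0.00103188]), 'tau': array([ 5.67727257e-04, -4.32004309e+01, -2.44692421e+01,  7.19498936e-02,
        5.25375805e-02, -7.22301911e-05]), 'tool_pos': array([195.89175644, 486.68893907, 226.1117426 ]), 'tcp_rot': array([-3.14021153e+00, -1.75135346e-04,  2.75882996e+00]), 'contact_force': array([-0.32158258,  0.91426994, -0.11727258]), 'moment': array([-0.01123988, -0.02576683,  0.02329428]), 'finger_force': 0.0, 'grip_width': 91.64417067508857}
```

View pics/scene0.png

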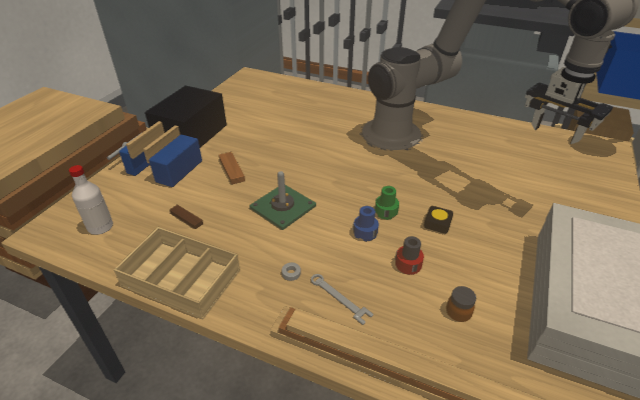

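View pics/top0.png

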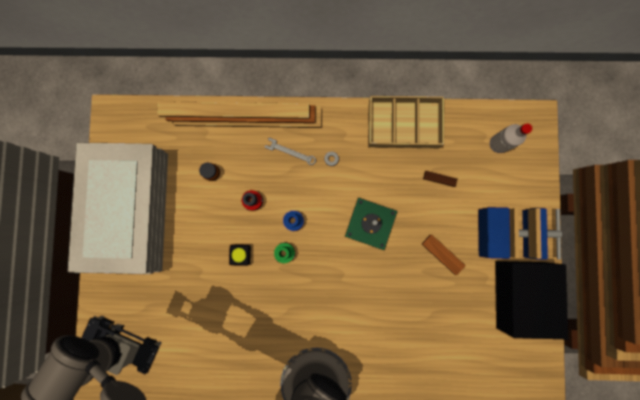

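The blue block is at scene (367,223) / top (293,220). It could be confused with the green look-alike (387,202)/(285,252), the red block (410,255)/(251,200), or the blue box (177,160)/(495,232). I choose the notched blue one with the neck. The stand is at (283,200)/(371,223). Next is one close crop of each.

```bash
cat > h.py <<'E'
from plant import bot
import cv2, numpy as np
from scipy.spatial.transform import Rotation as R
def cal(n):
    c=bot.get_calibration(n); return c,200/np.tan(np.radians(c['vfov']/2)),R.from_euler('xyz',c['rotation']).as_matrix()
def proj(n,P):
    c,f,M=cal(n); q=(np.atleast_2d(P)-c['eye'])@M
    return q[:,:2]/q[:,2:]*f+[c['cx'],c['cy']]
def back(n,uv,z):
    c,f,M=cal(n); d=M@[(uv[0]-c['cx'])/f,(uv[1]-c['cy'])/f,1]
    return c['eye']+d*(z-c['eye'][2])/d[2]
def crop(n,x,y,w,h,k,img=None):
    im=bot.capture(n) if img is None else img
    return cv2.resize(im[y:y+h,x:x+w],None,fx=k,fy=k,interpolation=cv2.INTER_CUBIC)
E
python3 - <<'E'
from h import *
a=crop("scene",245,160,160,90,5)
b=crop("top",265,190,140,70,4); b2=np.zeros((280,800,3),np.uint8); b2[:,:560]=b
cv2.imwrite("pics/a.png",a); 
im=bot.capture("top"); c=np.hstack([crop("top",340,193,64,60,6,im),crop("top",262,193,64,60,6,im)]); cv2.imwrite("pics/b.png",c)
E
```

```text
(no output)
```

View pics/a.png

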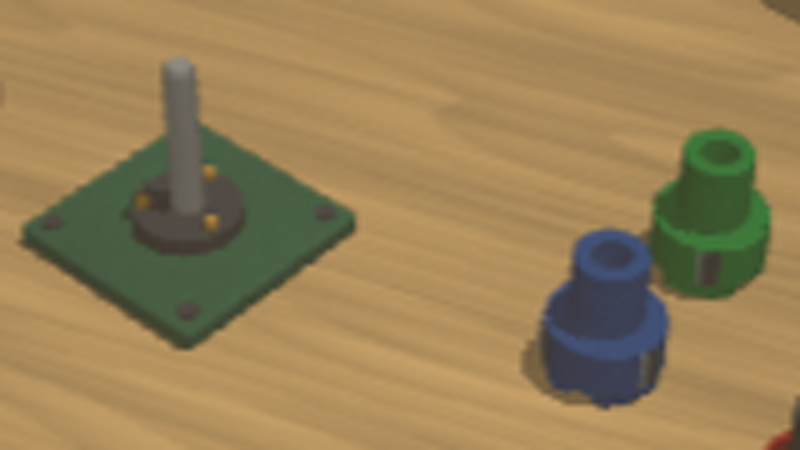

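View pics/b.png

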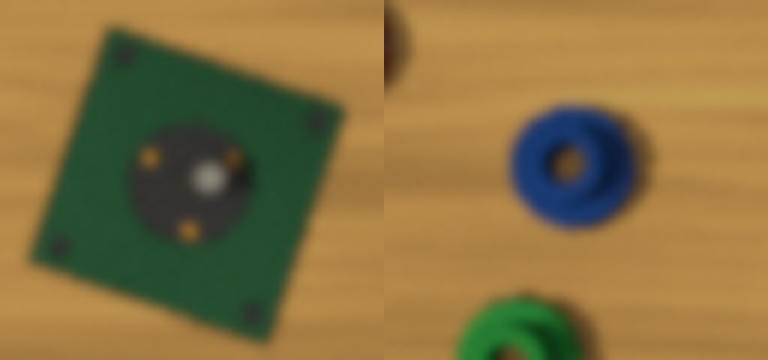

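Run:
```python
from h import *
A=lambda p:((np.array(p)+.5)/5-.5+[245,160]); B=lambda p:((np.array(p)+.5)/6-.5+[340,193]); B2=lambda p:((np.array(p)-[384,0]+.5)/6-.5+[262,193])
r=lambda p:p.round(1)
for n,F,ps in(("top",B,[(150,158),(234,158),(190,231)]),("scene",A,[(209,172),(143,201),(211,222)])):
    P=np.array([back(n,F(p),33) for p in ps]); c=P.mean(0)
    print(n,r(P),"c",r(c),"rad",r(np.hypot(*(P-c)[:,:2].T)),"ang",r(np.degrees(np.arctan2(*(P-c)[:,1::-1].T))))
print("rod tip top",r(back("top",B((209,178)),127)),"scene",r(back("scene",A((180,63)),127)))
print("collar top",r(back("top",B((191,184)),26)))
print("base corners",*[r(back("top",B(p),14)) for p in((108,28),(345,107),(270,343),(31,262))])
print("block shoulder top",r(back("top",B2((574,166)),38)),"rimtop?",r(back("top",B2((580,166)),82)),"scene neck top",r(back("scene",A((613,253)),82)),r(back("scene",A((605,325)),38)))
im=bot.capture("scene"); cv2.imwrite("pics/c.png",crop("scene",345,200,48,46,12,im))
```

```text
top [[ 536.2 -150.    33. ]
 [ 537.1 -195.5   33. ]
 [ 497.1 -172.1   33. ]] c [ 523.4 -172.5   33. ] rad [25.9 26.7 26.4] ang [ 60.5 -59.3 179. ]
scene [[ 501.3 -168.    33. ]
 [ 540.  -190.7   33. ]
 [ 540.7 -146.5   33. ]] c [ 527.3 -168.4   33. ] rad [26.1 25.6 25.6] ang [179.1 -60.4  58.5]
rod tip top [ 522.7 -171.9  127. ] scene [ 523.9 -169.4  127. ]
collar top [ 522.7 -173.1   26. ]
base corners [ 608.6 -127.6   14. ] [ 567.2 -258.5   14. ] [ 437.  -218.3   14. ] [478.6 -86.9  14. ]
block shoulder top [527.2  82.4  38. ] rimtop? [525.7  75.3  82. ] scene neck top [527.5  86.3  82. ] [536.1  88.   38. ]
```

View pics/c.png

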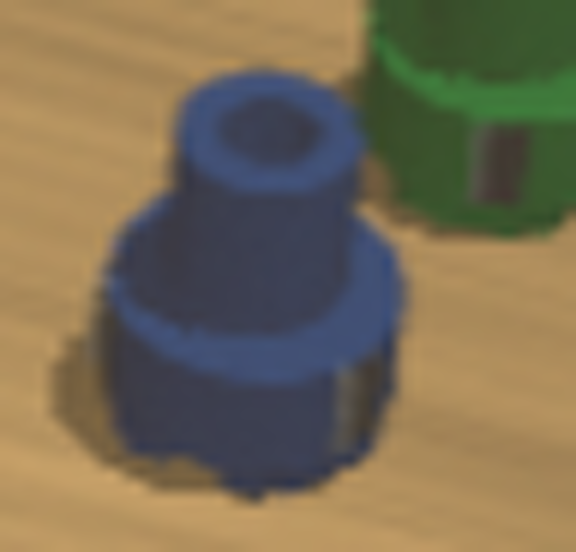

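The crop shows the blue block upright, with a notch at the lower left, about (190,472) in the crop, and grey inserts at (355,405) and (100,335). The pins sit at about 60° mod 120. Next I'll estimate the notch angle.

Run:
```python
from h import *
C=lambda q:((q+.5-[345,200])*12-.5).round(0).astype(int)
im=crop("scene",345,200,48,46,12)
c=np.array([527.5,86,0.]); t=np.radians(np.arange(0,360,3))
def ring(r,z): return C(proj("scene",c+np.c_[r*np.cos(t),r*np.sin(t),0*t+z]))
for r,z in((34,0),(34,38),(21,82),(11,82)): cv2.polylines(im,[ring(r,z).reshape(-1,1,2)],True,(255,255,255),1)
for a in range(-120,121,20):
    p=c+[34*np.cos(np.radians(a)),34*np.sin(np.radians(a)),0]
    u=C(proj("scene",p))[0]; v=C(proj("scene",p+[0,0,8]))[0]; print(a,u,v)
    if -60<=a<=100: cv2.line(im,u,v,(0,255,255),1); cv2.putText(im,str(a),u+[0,12],0,.4,(0,0,0))
cv2.imwrite("pics/d.png",im)
```

```text
-120 [150 313] [152 288]
-100 [117 338] [119 313]
-80 [100 371] [101 346]
-60 [ 99 407] [101 382]
-40 [117 442] [118 417]
-20 [150 472] [152 447]
0 [196 493] [198 467]
20 [248 502] [250 476]
40 [299 498] [302 472]
60 [344 481] [347 456]
80 [377 454] [380 429]
100 [393 421] [396 395]
120 [391 384] [394 359]
```

View pics/d.png

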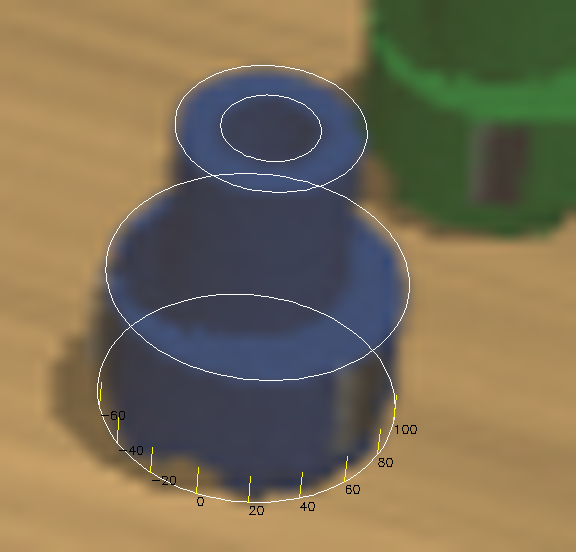

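Call:
jog_arm(
  targets=[
    {"xyz": [0,0,0],"spin": -1},
    {"xyz": [0,0,0],"spin": -1},
    {"xyz": [0,0,0],"spin": -1},
    {"xyz": [0,0,0],"spin": -0.83},
    {"xyz": [-0.35,-0.42,0],"spin": 0},
    {"xyz": [-0.35,-0.42,0],"spin": 0},
    {"xyz": [-0.35,-0.42,0],"spin": 0},
    {"xyz": [-0.35,-0.42,0],"spin": 0},
    {"xyz": [-0.35,-0.42,0],"spin": 0},
    {"xyz": [-0.35,-0.42,0],"spin": 0},
  ],
  gripper=100,
)

```text
time: 1.6
tool_pos: [364.9, 284.3, 226.9]
tcp_rot: [3.141, 0.0, -3.141]
contact_force: [0.5, 0.9, 0.4]
grip_width: 92.1
finger_force: 0.0
```

Call:
jog_arm(
  targets=[
    {"xyz": [-0.34,-0.416,0],"spin": 0},
    {"xyz": [-0.34,-0.416,0],"spin": 0},
    {"xyz": [-0.34,-0.416,0],"spin": 0},
    {"xyz": [-0.34,-0.416,0],"spin": 0},
    {"xyz": [-0.34,-0.416,0],"spin": 0},
    {"xyz": [-0.33,-0.41,0],"spin": 0},
    {"xyz": [0,0,0.5],"spin": 0},
    {"xyz": [0,0,0.4],"spin": 0},
    {"xyz": [0,0,0.25],"spin": 0},
    {"xyz": [0,0,0],"spin": 0},
  ],
)

```text
time: 2.85
tool_pos: [525.6, 86.2, 133.4]
tcp_rot: [3.142, -0.003, -3.142]
contact_force: [1.0, -0.2, 0.9]
grip_width: 92.3
finger_force: 0.0
```

Run:
```python
from h import *
o=bot.get_obs(); print(o['tool_pos'],o['tcp_rot'])
print(proj("top",[[527.5,84.5,82],[527.5,84.5,134]]),proj("scene",[[527.5,84.5,82],[527.5,84.5,134]]))
a=crop("scene",320,150,100,100,5); b=crop("top",250,180,75,125,4)
b=cv2.copyMakeBorder(b,0,0,0,0,0)
cv2.imwrite("pics/e.png",np.hstack([a,b]))
```

```text
[525.60264915  86.23171605 133.38793472] [ 3.1415752  -0.00340491 -3.14150602]
[[291.34089568 219.63271364]
 [289.72545879 218.96117037]] [[366.55221584 210.01167915]
 [367.95230969 194.77223161]]
```

View pics/e.png

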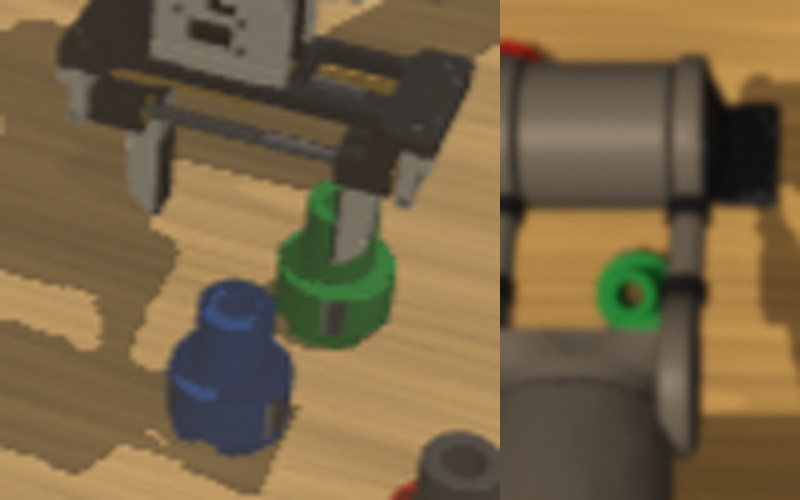

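Scene: the fingertips are at crop (150,210)/(345,260), straddling the blue neck at (236,300) and missing the green block in depth. I'll descend now.

Call:
jog_arm(
  targets=[
    {"xyz": [-0.02,-0.015,0.2],"spin": 0},
    {"xyz": [0,0,0.3],"spin": 0},
    {"xyz": [0,0,0.3],"spin": 0},
    {"xyz": [0,0,0.2],"spin": 0},
    {"xyz": [0,0,0.09],"spin": 0},
    {"xyz": [0,0,0],"spin": 0},
    {"xyz": [0,0,0],"spin": 0},
    {"xyz": [0,0,0],"spin": 0},
    {"xyz": [0,0,0],"spin": 0},
    {"xyz": [0,0,0],"spin": 0},
  ],
)

```text
time: 4.2
tool_pos: [528.3, 85.1, 47.7]
tcp_rot: [3.142, 0.0, -3.141]
contact_force: [-0.7, -0.6, 0.6]
grip_width: 91.9
finger_force: 0.0
```

Call:
jog_arm(
  targets=[
    {"xyz": [0,0,0],"spin": 0},
    {"xyz": [0,0,0],"spin": 0},
    {"xyz": [0,0,0],"spin": 0},
    {"xyz": [0,0,0],"spin": 0},
    {"xyz": [0,0,0],"spin": 0},
    {"xyz": [0,0,0],"spin": 0},
    {"xyz": [0,0,0],"spin": 0},
    {"xyz": [0,0,0],"spin": 0},
    {"xyz": [0,0,0],"spin": 0},
    {"xyz": [0,0,0],"spin": 0},
  ],
  gripper=30,
)

```text
time: 5.45
tool_pos: [528.2, 84.9, 47.6]
tcp_rot: [-3.141, 0.0, -3.141]
contact_force: [-0.3, -3.1, 0.7]
grip_width: 42.1
finger_force: 30.0
```

Call:
jog_arm(
  targets=[
    {"xyz": [0,0,-0.05],"spin": 0},
    {"xyz": [0,0,-0.15],"spin": 0},
    {"xyz": [0,0,-0.3],"spin": 0},
    {"xyz": [0,0,-0.3],"spin": 0},
    {"xyz": [0,0,-0.3],"spin": 0},
    {"xyz": [0,0,-0.3],"spin": 0},
    {"xyz": [0,0,-0.3],"spin": 0},
    {"xyz": [0,0,-0.2],"spin": 0},
    {"xyz": [0,0,0],"spin": 0},
    {"xyz": [0,0,0],"spin": 0},
  ],
)

```text
time: 6.7
tool_pos: [527.5, 85.3, 198.8]
tcp_rot: [3.141, -0.001, -3.141]
contact_force: [-0.1, -0.3, -5.9]
grip_width: 41.7
finger_force: 30.0
```

Call:
jog_arm(
  targets=[
    {"xyz": [0,-0.2,0],"spin": 0},
    {"xyz": [0,-0.35,0],"spin": 0},
    {"xyz": [0.01,-0.35,0],"spin": 0},
    {"xyz": [0.01,-0.35,0],"spin": 0},
    {"xyz": [0.01,-0.35,0],"spin": 0},
    {"xyz": [0.01,-0.35,0],"spin": 0},
    {"xyz": [0.01,-0.35,0],"spin": 0},
    {"xyz": [0,-0.35,0],"spin": 0},
    {"xyz": [0,-0.35,0],"spin": 0},
    {"xyz": [0,-0.2,0],"spin": 0},
  ],
)

```text
time: 7.95
tool_pos: [523.5, -172.8, 198.8]
tcp_rot: [3.141, -0.001, 3.14]
contact_force: [0.4, -0.2, -5.8]
grip_width: 41.5
finger_force: 30.0
```

Call:
jog_arm(
  targets=[
    {"xyz": [0,0,0],"spin": 1},
    {"xyz": [0,0,0],"spin": 1},
    {"xyz": [0,0,0],"spin": 1},
    {"xyz": [0,0,0],"spin": 1},
    {"xyz": [0,0,0],"spin": 1},
    {"xyz": [0,0,0],"spin": 1},
    {"xyz": [0,0,0],"spin": 1},
    {"xyz": [0,0,0],"spin": 1},
    {"xyz": [0,0,0],"spin": 1},
    {"xyz": [0,0,0],"spin": 1},
  ],
)

```text
time: 9.2
tool_pos: [523.9, -170.9, 199.0]
tcp_rot: [-3.141, -0.001, 2.139]
contact_force: [-0.3, -0.0, -3.9]
grip_width: 41.9
finger_force: 30.0
```

Run:
```python
from h import *
o=bot.get_obs(); t=o['tool_pos']; print(t,o['tcp_rot'],o['contact_force'])
X,Y,k=240,80,7
im=crop("scene",X,Y,90,85,k)
c=np.array([t[0],t[1],t[2]-47.6]); a=np.radians(np.arange(0,360,3))
C=lambda q:((q+.5-[X,Y])*k-.5).round(0).astype(int)
for r,z in((34,0),(34,38)): cv2.polylines(im,[C(proj("scene",c+np.c_[r*np.cos(a),r*np.sin(a),0*a+z])).reshape(-1,1,2)],True,(255,255,255),1)
for g in range(-60,101,20):
    p=c+[34*np.cos(np.radians(g)),34*np.sin(np.radians(g)),0]; u=C(proj("scene",p))[0]; v=C(proj("scene",p+[0,0,8]))[0]
    cv2.line(im,u,v,(0,255,255),1); cv2.putText(im,str(g),u+[0,14],0,.4,(0,0,0)); print(g,u)
print(C(proj("scene",[[523.3,-170.5,127]])))
cv2.imwrite("pics/f.png",im)
```

```text
[ 523.86756274 -170.86506934  199.03187446] [-3.14121085e+00 -1.07620115e-03  2.13858287e+00] [-0.30214401 -0.01739745 -3.92170975]
-60 [192 602]
-40 [198 620]
-20 [214 634]
0 [239 645]
20 [268 649]
40 [299 647]
60 [328 639]
80 [351 626]
100 [365 609]
[[285 647]]
```

View pics/f.png

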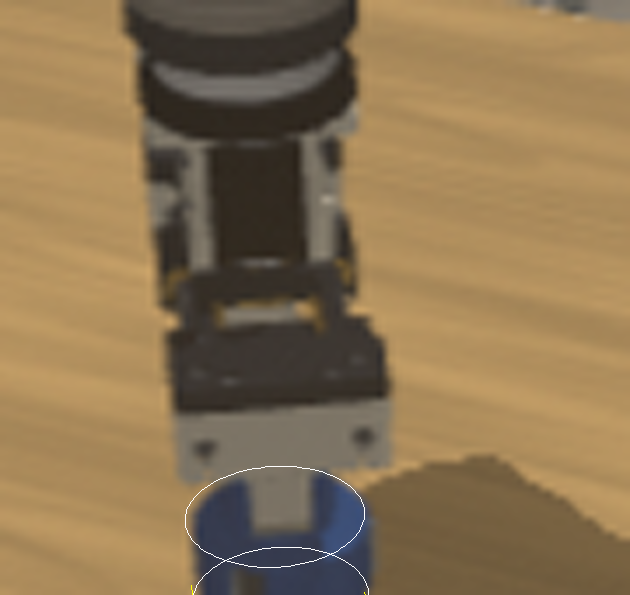

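The crop was cut too high: the block shoulder spans x 195–372 and an insert starts at (247,583). I'll retake it lower.

Run:
```python
from h import *
t=bot.get_obs()['tool_pos']
X,Y,k=250,140,10
im=crop("scene",X,Y,70,58,k)
c=np.array([t[0],t[1]+2.5,t[2]-47.6])
C=lambda q:((q+.5-[X,Y])*k-.5).round(0).astype(int)
a=np.radians(np.arange(0,360,3))
cv2.polylines(im,[C(proj("scene",c+np.c_[34*np.cos(a),34*np.sin(a),0*a+38])).reshape(-1,1,2)],True,(255,255,255),1)
for g in range(-60,121,20):
    p=c+[34*np.cos(np.radians(g)),34*np.sin(np.radians(g)),0]; u=C(proj("scene",p))[0]
    cv2.line(im,u,u+[0,6],(0,255,255),1); cv2.putText(im,str(g),u+[0,18],0,.4,(0,0,0)); print(g,u,C(proj("scene",p+[0,0,22]))[0])
cv2.imwrite("pics/g.png",im)
```

```text
-60 [183 263] [177 196]
-40 [192 288] [186 220]
-20 [215 309] [209 241]
0 [249 323] [244 256]
20 [292 330] [287 262]
40 [336 327] [332 259]
60 [377 315] [374 248]
80 [410 296] [406 229]
100 [429 273] [426 206]
120 [434 247] [431 180]
```

View pics/g.png

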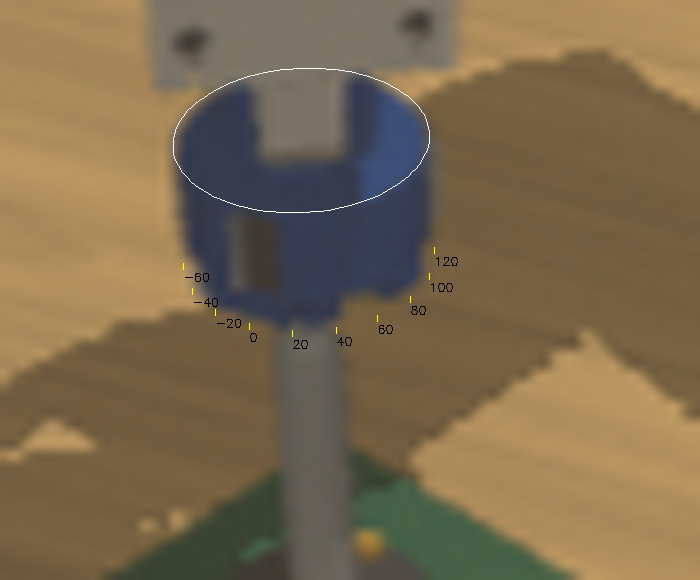

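The notch runs from about x=342 to 402, so it is centred near 60°, matching the pins at about 60°. The rod (x 283–345) lies under the block's axis. I'll lower gently onto the taper.

Call:
jog_arm(
  targets=[
    {"xyz": [0,0,0.08],"spin": 0},
    {"xyz": [0,0,0.08],"spin": 0},
    {"xyz": [0,0,0.05],"spin": 0},
    {"xyz": [0,0,0.04],"spin": 0},
    {"xyz": [0,0,0.03],"spin": 0},
    {"xyz": [0,0,0.03],"spin": 0},
    {"xyz": [0,0,0.03],"spin": 0},
    {"xyz": [0,0,0.03],"spin": 0},
    {"xyz": [0,0,0],"spin": 0},
    {"xyz": [0,0,0],"spin": 0},
  ],
)

```text
time: 10.55
tool_pos: [524.3, -170.9, 170.0]
tcp_rot: [3.141, 0.0, 2.142]
contact_force: [-0.2, -0.3, -4.7]
grip_width: 42.0
finger_force: 30.0
```

Call:
jog_arm(
  targets=[
    {"xyz": [0,0,0.02],"spin": 0},
    {"xyz": [0,0,0.02],"spin": 0},
    {"xyz": [0,0,0.02],"spin": 0},
    {"xyz": [0,0,0.02],"spin": 0},
    {"xyz": [0,0,0.02],"spin": 0},
    {"xyz": [0,0,0.02],"spin": 0},
    {"xyz": [0,0,0.02],"spin": 0},
    {"xyz": [0,0,0],"spin": 0},
    {"xyz": [0,0,0],"spin": 0},
    {"xyz": [0,0,0],"spin": 0},
  ],
)

```text
time: 11.8
tool_pos: [524.1, -171.3, 158.7]
tcp_rot: [-3.141, 0.0, 2.142]
contact_force: [-1.3, -5.8, -4.3]
grip_width: 41.8
finger_force: 30.0
```

Call:
jog_arm(
  targets=[
    {"xyz": [-0.009,-0.009,0],"spin": 0},
    {"xyz": [0,0,0],"spin": 0},
    {"xyz": [0,0,0.02],"spin": 0},
    {"xyz": [0,0,0.03],"spin": 0},
    {"xyz": [0,0,0.03],"spin": 0},
    {"xyz": [0,0,0.03],"spin": 0},
    {"xyz": [0,0,0.03],"spin": 0},
    {"xyz": [0,0,0],"spin": 0},
    {"xyz": [0,0,0],"spin": 0},
    {"xyz": [0,0,0],"spin": 0},
  ],
)

```text
time: 13.05
tool_pos: [523.9, -171.9, 147.2]
tcp_rot: [-3.141, -0.001, 2.142]
contact_force: [-1.0, -2.6, -7.8]
grip_width: 41.8
finger_force: 30.0
```

Call:
jog_arm(
  targets=[
    {"xyz": [-0.006,-0.005,0.05],"spin": 0},
    {"xyz": [0,0,0.08],"spin": 0},
    {"xyz": [0,0,0.08],"spin": 0},
    {"xyz": [0,0,0.08],"spin": 0},
    {"xyz": [0,0,0.08],"spin": 0},
    {"xyz": [0,0,0.08],"spin": 0},
    {"xyz": [0,0,0.08],"spin": 0},
    {"xyz": [0,0,0.08],"spin": 0},
    {"xyz": [0,0,0.05],"spin": 0},
    {"xyz": [0,0,0],"spin": 0},
  ],
)

```text
time: 14.3
tool_pos: [523.8, -172.4, 94.4]
tcp_rot: [-3.141, -0.001, 2.142]
contact_force: [-1.1, -0.1, -5.7]
grip_width: 42.0
finger_force: 30.0
```

Call:
jog_arm(
  targets=[
    {"xyz": [0,0,0.04],"spin": 0},
    {"xyz": [0,0,0.04],"spin": 0},
    {"xyz": [0,0,0.03],"spin": 0},
    {"xyz": [0,0,0.02],"spin": 0},
    {"xyz": [0,0,0.02],"spin": 0},
    {"xyz": [0,0,0.02],"spin": 0},
    {"xyz": [0,0,0.01],"spin": 0},
    {"xyz": [0,0,0.01],"spin": 0},
    {"xyz": [0,0,0],"spin": 0},
    {"xyz": [0,0,0],"spin": 0},
  ],
)

```text
time: 15.55
tool_pos: [523.9, -172.5, 79.5]
tcp_rot: [3.142, -0.0, 2.142]
contact_force: [-0.1, -0.3, -6.1]
grip_width: 41.8
finger_force: 30.0
```

Call:
jog_arm(
  targets=[
    {"xyz": [0,0,0.01],"spin": 0},
    {"xyz": [0,0,0],"spin": 0},
    {"xyz": [0,0,0.01],"spin": 0},
    {"xyz": [0,0,0],"spin": 0},
    {"xyz": [0,0,0.01],"spin": 0},
    {"xyz": [0,0,0],"spin": 0},
    {"xyz": [0,0,0],"spin": 0},
    {"xyz": [0,0,0],"spin": 0},
    {"xyz": [0,0,0],"spin": 0},
    {"xyz": [0,0,0],"spin": 0},
  ],
)

```text
time: 16.8
tool_pos: [523.9, -172.5, 77.1]
tcp_rot: [3.142, -0.0, 2.142]
contact_force: [0.7, -0.4, -6.6]
grip_width: 42.4
finger_force: 30.0
```

Call:
jog_arm(
  targets=[
    {"xyz": [0,0,0.01],"spin": 0},
    {"xyz": [0,0,0],"spin": 0},
    {"xyz": [0,0,0.01],"spin": 0},
    {"xyz": [0,0,0],"spin": 0},
    {"xyz": [0,0,0.01],"spin": 0},
    {"xyz": [0,0,0],"spin": 0},
    {"xyz": [0,0,0.01],"spin": 0},
    {"xyz": [0,0,0],"spin": 0},
    {"xyz": [0,0,0],"spin": 0},
    {"xyz": [0,0,0],"spin": 0},
  ],
)

```text
time: 18.05
tool_pos: [523.9, -172.5, 73.8]
tcp_rot: [3.142, -0.0, 2.142]
contact_force: [0.4, -0.7, -5.4]
grip_width: 41.4
finger_force: 30.0
```

Call:
jog_arm(
  targets=[
    {"xyz": [0,0,0.008],"spin": 0},
    {"xyz": [0,0,0],"spin": 0},
    {"xyz": [0,0,0],"spin": 0},
    {"xyz": [0,0,0.007],"spin": 0},
    {"xyz": [0,0,0],"spin": 0},
    {"xyz": [0,0,0],"spin": 0},
    {"xyz": [0,0,0],"spin": 0},
    {"xyz": [0,0,0],"spin": 0},
    {"xyz": [0,0,0],"spin": 0},
    {"xyz": [0,0,0],"spin": 0},
  ],
)

```text
time: 19.3
tool_pos: [524.0, -172.6, 73.5]
tcp_rot: [3.141, 0.001, 2.142]
contact_force: [-4.6, -0.4, 5.4]
grip_width: 42.0
finger_force: 30.0
```

Call:
jog_arm(
  targets=[
    {"xyz": [0,0,-0.009],"spin": 0},
    {"xyz": [0,0,0],"spin": 0},
    {"xyz": [0,0,0],"spin": 0},
    {"xyz": [0,0,0],"spin": 0},
    {"xyz": [0,0,0],"spin": 0},
    {"xyz": [0,0,0],"spin": 0},
    {"xyz": [0,0,0],"spin": 0},
    {"xyz": [0,0,0],"spin": 0},
    {"xyz": [0,0,0],"spin": 0},
    {"xyz": [0,0,0],"spin": 0},
  ],
)

```text
time: 20.55
tool_pos: [524.0, -172.6, 73.5]
tcp_rot: [3.141, 0.0, 2.142]
contact_force: [-2.2, -0.8, 2.7]
grip_width: 41.8
finger_force: 30.0
```

Call:
jog_arm(
  targets=[
    {"xyz": [0,0,0],"spin": 0},
    {"xyz": [0,0,0],"spin": 0},
    {"xyz": [0,0,0],"spin": 0},
    {"xyz": [0,0,0],"spin": 0},
    {"xyz": [0,0,0],"spin": 0},
    {"xyz": [0,0,0],"spin": 0},
    {"xyz": [0,0,0],"spin": 0},
    {"xyz": [0,0,0],"spin": 0},
    {"xyz": [0,0,0],"spin": 0},
    {"xyz": [0,0,0],"spin": 0},
  ],
  gripper=100,
)

```text
time: 21.8
tool_pos: [523.9, -172.5, 73.4]
tcp_rot: [3.142, -0.0, 2.142]
contact_force: [0.1, 0.1, -0.5]
grip_width: 92.1
finger_force: 0.0
```

Call:
jog_arm(
  targets=[
    {"xyz": [0,0,-0.1],"spin": 0},
    {"xyz": [0,0,-0.2],"spin": 0},
    {"xyz": [0,0,-0.3],"spin": 0},
    {"xyz": [0,0,-0.3],"spin": 0},
    {"xyz": [0,0,-0.3],"spin": 0},
    {"xyz": [0,0,-0.3],"spin": 0},
    {"xyz": [0,0,-0.2],"spin": 0},
    {"xyz": [0,0,0],"spin": 0},
    {"xyz": [0,0,0],"spin": 0},
    {"xyz": [0,0,0],"spin": 0},
  ],
)

```text
time: 23.05
tool_pos: [523.5, -172.4, 208.7]
tcp_rot: [-3.141, -0.001, 2.142]
contact_force: [-0.3, 0.6, -0.4]
grip_width: 92.1
finger_force: 0.0
```

Run:
```python
from h import *
cv2.imwrite("pics/z.png",crop("scene",215,90,250,190,3))
```

```text
(no output)
```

View pics/z.png

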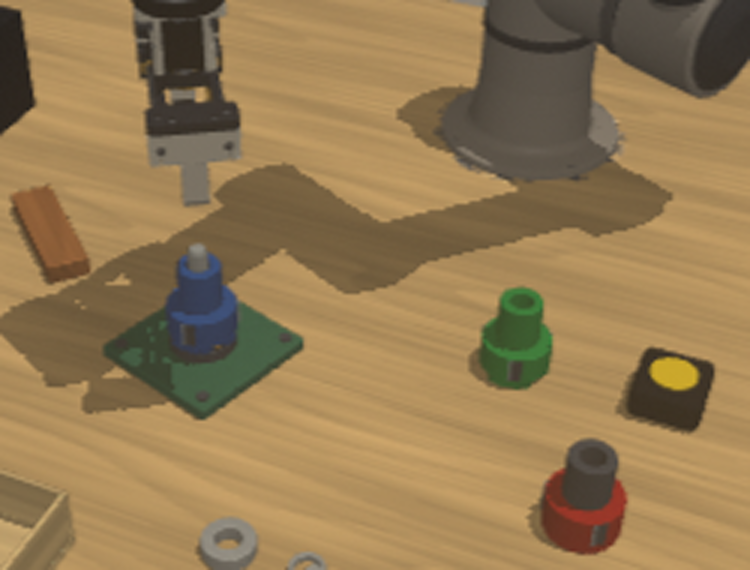

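The picture shows the block square on the stand at crop (202,320), with the rod tip above it at (197,255). The gripper is clear, and everything else in view looks undisturbed. I'm handing in.

```bash
python3 -c "
from plant import bot
print(bot.close_job())"
```

```text
the job is handed in; nothing more can be done
None
```

The blue block is threaded on the rod, seated on the collar and released: contact came at the fully-home height, not 7 mm high, and no search turn was needed. I handed the job in at about 23 s; the hand-in returned no verdict.

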